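# Refit the washed pusher of a potato chipper and pin it to the ram

## Robot

A 6-joint arm with a two-finger parallel gripper is mounted at the origin on the work surface. World frame = base frame: x ahead of the robot, y to its left, z up, the work surface at z = 0. Lengths are in m, angles in rad, forces in N, time in s.
With the tool pointing down it reaches from about 0.275 to 0.725 m from the base axis. Payload 15.9 kg.
Tool frame: the origin (TCP) lies on the centre line of the jaws, within the pads' length; the fingertips stand ctrl.tip_reach ahead of it and the grasp point (between the pads) lies 3 mm ahead of it (ctrl.tip_reach is the distance from the TCP to the fingertips, in m); z points along the fingers, y is the line along which they close (so a half turn about z gives the same grasp; the last joint's range is limited). The gripper opens to 85 mm and grips with 20 to 120 N. Pads are 22 mm wide; open, the fingers measure 114 mm over their backs; the gripper's body (76 mm by 85 mm) begins 54 mm behind the grasp point. The pads swing forward as they close: fully open they stand 13 mm farther back than shut.
Start: joints at [-1.254, 0.213, -0.034, 1.323, 0, 1.571], TCP at [0.156, -0.475, 0.253] pointing down, gripper open.
Joint ranges: [-2.98, 2.98], [-0.74, 1.72], [-1.14, 1.35], [-2.1, 2.04], [-1.57, 1.44], [-3.14, 3.14]. Speed limits (rad/s): [1.89, 1.89, 2.39, 2.57, 3.14, 3.14].

## Interface

Orientations are given as a 3x3 rotation matrix whose columns are the frame's x, y, z axes.
In Python, from station import ctrl, capture, calibration, sign_off gives the robot as it stands.
- The arm moves only by the tool arm_command, never from a script. Its argument "commands" is a list of rows, each an object with "travel": the shift along the tool's x, y, z in m, a list of three; "rot": the turn, a rotation vector about the tool's x, y, z in rad, a list of three; "claw": the finger opening in m, from 0 to 0.0854. In form: [{"travel": [x, y, z], "rot": [ax, ay, az], "claw": claw}, ...]. A call has exactly 5 rows; each row is the pose to reach, as a shift and turn from the pose commanded when the call began, along the tool's axes at that moment; what a row does not reach only later rows make up. A row lasts 1/10 s, in which the tool goes at most 50 mm and 8.59 degrees, less where a joint would pass 70% of its speed; a pose out of reach is approached as far as the arm can. A call with a gripper value outside its range is refused whole. The fingers move at their own pace and stop on an object; the grip force is fixed at half the most. Time passes only in rows, so rows that repeat a pose let the fingers close, or fill a call up. It gives the time, the measured TCP pose, the force, the opening and the grip force at its end, in the units of the state.
- ctrl.get_obs(): the state, without advancing time (a new reading comes with each control period).
- capture(name): name is "scene" or "top" or "wrist"; returns (picture, depth): 400x640x3 uint8, red, green, blue; 400x640 float32, m along the optical axis (not along the pixel's ray), 0 where there is no reading.
- calibration(name): a dict with "intrinsics" (3x3 intrinsics, pixels), "cam_to_world" (4x4, takes a point from camera to world coordinates); the wrist camera has in their place "mount" (4x4, takes a point from camera to tool coordinates, whose origin is the TCP and whose axes are the flange's). Camera axes: x right, y up, looking along -z (the intrinsics and any distortion apply to the point x, -y, -z); pixel columns grow to the right and rows downward; lengths in m; the calibration is good to about 2 mm. A picture is of the moment at which its call begins: read the wrist's pose just before it. calibration takes no time and is no camera call.
- sign_off(): hands the job in; it is judged then, once.
The state is a dict: "t": time; "q": joint angles; "qvel": joint speeds; "joint_efforts": joint torques, N m; "tcp_pos": TCP position; "ee_rot": TCP orientation; "ft_force": force on the tool from outside, world axes, zero at the start; "torque": the same for the moment, N m; "gripper_width": finger opening in m; "gripper_force": force on a finger pad.
Only numpy, scipy, OpenCV 4.12 (cv2) and the standard library are available. Lean on these libraries where they do the work, as an engineer would, in place of code of your own. Each camera call takes 0.05 s, during which the arm holds its last target. There are 200 camera calls.

## Task

Put the washed potato chipper back together: lift its pusher over the sill of the trough and slide it back until its eye sits right in the fork at the end of the ram, then push the clevis pin, which is waiting in the fork's long ear, fully home through both ears and the eye, until its head is up against the ear. Leave everything else on the worktop where it is.

Things in the scene. Friction and masses are not known exactly. Their poses are not given: they have to be found in the camera images.
- chipper: hand-lever potato chipper, bare steel and aluminium, stuck to the worktop by suction feet (fixed). Origin on the worktop under the trough's centre line; x runs along the trough from its open mouth to the ram and lever, y across to the side of the pin's head, z up. Trough: x = -180 to 155 mm, floor 30 mm above the worktop, 81 mm wide between walls standing 16 mm above the floor
- sill (a point): middle of the sill, on the trough floor at x = -75 mm of the chipper: a bar across the floor, 6 mm high, 10 mm wide in x, square-edged, so that a pusher not lifted stops against it. Beside it, outside the walls (50 to 63 mm either side), stand the blade guides, tops 90 mm above the worktop
- lever (a point): middle of the grip bar of the parked lever, 328 mm above the worktop and 506 mm towards x from the chipper's origin; the lever leans back to there from x = 300 mm, z = 45 mm (do not move; it is fixed). The ram's bush block stands at x = 162 to 186 mm, 85 mm high
- fork (a point): centre of the fork at the ram's front end (fixed), on the axis of its holes, 64 mm above the worktop, x = 120 mm of the chipper; axes as the chipper's, hole axis y, holes 11.2 to 11.4 mm. Ears round, 28 mm in diameter: plain ear y = -12 to -24 mm, long ear y = 12 to 46 mm. The fork's closed end lies 14.5 mm towards x; the eye meets it when the holes are in line
- pusher: loose aluminium pusher, 0.25 to 0.5 kg, standing in the trough's mouth outside the sill. Origin under the centre of its foot; axes run as the chipper's. Foot 70 (x) by 78 (y) by 10 mm high; studded plate x = -38 to -18 mm, 74 mm wide, 78 mm high; central rib to grip by, 20 mm wide (y), x = -18 to 34 mm, top 52 mm above the foot's underside; behind it the eye
- eye (a point): centre of the hole in the eye at the pusher's back end: 46 mm towards +x from the pusher's origin and 34 mm above its underside. The eye is a round boss 28 mm in diameter and 20 mm wide (y), hole diameter 12 mm along y
- pin: loose steel clevis pin, 0.05 to 0.1 kg, 10 mm in diameter, partly drawn out of the fork's long ear, where it slides with slight play (its head sags a few mm). Origin on its axis under the head; shank 78 mm towards its -y, with a round nose; head a disc 26 mm in diameter, 12 mm thick, towards +y. Origin 91 to 96 mm towards y from the fork's centre at the start, 46 mm when home
- pin_nose (a point): tip of the pin, 78 mm from its origin
- cassette: bystander: square steel blade cassette, 108 by 108 by 12 mm, lying flat; origin under its centre
- bowl: bystander: steel bowl of potatoes, 230 mm across, about 115 mm high; origin under its centre
- mill: bystander: dark wooden pepper mill, 48 mm across, 125 mm high; origin under its centre
- mug: bystander: white mug, 76 mm across plus handle, 90 mm high; origin under its centre
- jar: bystander: spice jar, 60 mm across, 85 mm high; origin under its centre
- oil: bystander: green glass oil bottle, 64 mm across, 240 mm high; origin under its centre
- board: bystander: wooden chopping board, 200 by 320 by 18 mm; origin under its centre
- knife: bystander: paring knife lying on the board, 210 mm long

How it is judged:
By the outcome, as a careful person would: the job done as asked, in the order asked, and still so for the second after the job is handed in, with the robot touching nothing.
It also fails if it takes over 59 s, if anything falls off the work surface, if the arm or the gripper's body presses on something with over 40 N, if the wrist force passes 120 N, or if a joint passes its speed limit or range.

## Working session

There is one attempt and no reset: what is moved stays moved. The work goes in short steps, Python scripts to look and compute and a tool call to move; the robot and the scene stay as the last step left them, time stands still between calls to the robot, and variables do not carry over. Pictures are saved under pics/ and viewed, at most 10 in all, crops included, and the job is handed in when it is done.

Besides the shell and the picture viewer there is one more tool, called after ">>>" as name([rows], argument=value, ...), one row to a line, values as JSON. arm_command: Moves the arm, as the interface text tells. Its arguments: {"type":"object","properties":{"commands":{"type":"array"}},"required":["commands"]}

```bash
ls; mkdir -p pics
cat > h.py <<'E'
import numpy as np, cv2
from station import ctrl, capture, calibration, sign_off
def snap(n,f=None):
    o=ctrl.get_obs(); p,d=capture(n); c=calibration(n)
    if n=='wrist':
        T=np.eye(4);T[:3,:3]=np.array(o['ee_rot']).reshape(3,3);T[:3,3]=o['tcp_pos'];M=T@np.array(c['mount'])
    else: M=np.array(c['cam_to_world'])
    K=np.array(c['intrinsics'])
    if f: cv2.imwrite('pics/'+f,p[:,:,::-1])
    np.savez('last_'+n+'.npz',p=p,d=d,M=M,K=K,dist=np.array(c.get('distortion',[])))
    return p,d,M,K
def ray(u,v,M,K):
    a=np.array([(u-K[0,2])/K[0,0],-(v-K[1,2])/K[1,1],-1]); return M[:3,3],M[:3,:3]@a
def plane(u,v,z,M,K):
    o,r=ray(u,v,M,K); return o+r*(z-o[2])/r[2]
def cloud(d,M,K):
    v,u=np.mgrid[:d.shape[0],:d.shape[1]]
    P=np.stack([(u-K[0,2])/K[0,0]*d,-(v-K[1,2])/K[1,1]*d,-d],-1)
    return P@M[:3,:3].T+M[:3,3]
def load(n):
    z=np.load('last_'+n+'.npz'); return z['p'],z['d'],z['M'],z['K']
E
python3 - <<'E'
from h import *
print(ctrl.get_obs(), ctrl.tip_reach)
for n in('scene','top'): 
    p,d,M,K=snap(n,n+'0.png'); print(calibration(n),(d>0).mean())
E
```

```text
pics
{'t': 0.0, 'q': array([-1.25401245e+00,  2.13350377e-01, -3.50644162e-02,  1.32348934e+00,
       -1.01543089e-05,  1.57077073e+00]), 'qvel': array([ 6.81908059e-05, -2.74751717e-04,  1.59590176e-03,  9.27196311e-05,
        2.09960800e-03, -3.17580949e-04]), 'joint_efforts': array([-3.38834834e-03, -6.86145687e+01,  4.87127173e+01,  1.68409530e-02,
       -1.81083296e-04,  1.29167478e-05]), 'tcp_pos': array([ 0.15565514, -0.47482287,  0.25281692]), 'ee_rot': array([[ 9.50234214e-01,  3.11536213e-01, -3.54744645e-04],
       [ 3.11536414e-01, -9.50233635e-01,  1.04952276e-03],
       [-1.01259493e-05, -1.10780831e-03, -9.99999386e-01]]), 'ft_force': array([-0.26735561, -0.1136083 ,  0.72595615]), 'torque': array([-1.81385843e-05, -7.90115635e-03,  4.82347258e-02]), 'gripper_force': 0.0, 'gripper_width': 0.08513471615879138} 0.022
{'intrinsics': array([[497.98721242,   0.        , 323.76044337],
       [  0.        , 497.98721242, 195.63584923],
       [  0.        ,   0.        ,   1.        ]]), 'cam_to_world': array([[-0.02574544, -0.85940878,  0.5106405 ,  1.41938819],
       [ 0.99958132, -0.02887836,  0.00179451,  0.04210159],
       [ 0.01320424,  0.5104729 ,  0.85979245,  1.59461293],
       [ 0.        ,  0.        ,  0.        ,  1.        ]])} 0.99591796875
{'intrinsics': array([[452.4999782 ,   0.        , 320.27088323],
       [  0.        , 452.4999782 , 197.18290104],
       [  0.        ,   0.        ,   1.        ]]), 'cam_to_world': array([[-0.01111588,  0.99843729, -0.05476686,  0.50101717],
       [-0.99982219, -0.01193225, -0.01460194,  0.03335176],
       [-0.01523261,  0.05459481,  0.99839239,  1.66976434],
       [ 0.        ,  0.        ,  0.        ,  1.        ]])} 0.99591015625
```

View pics/top0.png

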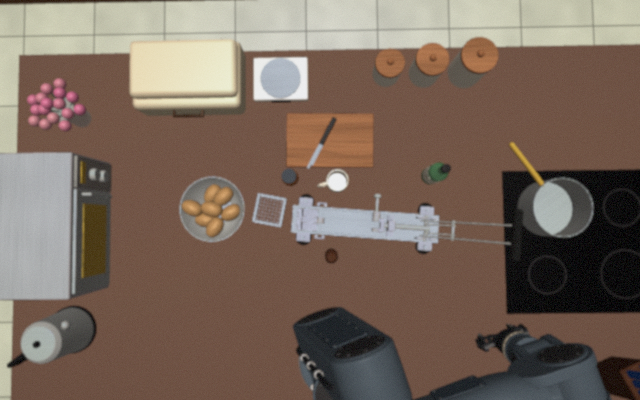

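View pics/scene0.png

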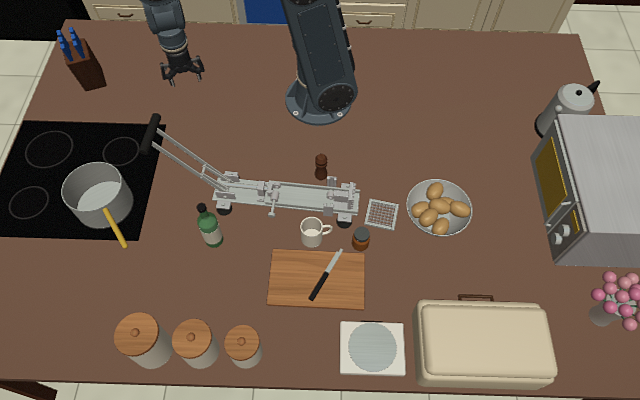

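The top view shows the chipper lying along image +x (world -y): mouth at about (297,217), pusher at about (320,218), pin head at (378,197) and lever grip at (516,240). Next I get heights and coarse poses from the top depth.

Run:
```python
from h import *
p,d,M,K=load('top')
c=p[170:260,280:480]; cv2.imwrite('pics/crop1.png',cv2.resize(c,None,fx=4,fy=4,interpolation=cv2.INTER_CUBIC)[:,:,::-1])
P=cloud(d,M,K)
# grip bar, pin, etc
for u,v,z in [(516,240,.328),(378,197,.064),(378,225,.064),(297,217,.03),(435,227,.04)]: print(u,v,plane(u,v,z,M,K).round(3),P[v,u].round(3))
H=P[...,2]
sub=(H[185:255:3,285:450:5]*1000).astype(int)
for r in sub: print(' '.join('%3d'%x for x in r))
```

```text
516 240 [ 0.442 -0.52   0.328] [ 0.442 -0.515  0.34 ]
378 197 [ 0.587 -0.148  0.064] [ 0.587 -0.147  0.076]
378 225 [ 0.488 -0.146  0.064] [ 0.488 -0.15   0.028]
297 217 [0.52  0.142 0.03 ] [0.52  0.143 0.027]
435 227 [ 0.479 -0.352  0.04 ] [ 0.478 -0.355  0.03 ]
  3  42   0  -4   1   3   3  65  23   6   0  -2  -5  -5   0   0  -1   1   6  -6  -2  -5  -3   1  -7  -1   0  -1  -1  -4   0   0   2
 -3  -3  -4  -1   6   1  -5   0  -4  88   1   0  31  -2  -1   1   3   1   0   0  -2   3  -1   0  10   0  -3   1   0  -6   1  -2   0
  2  -4  -6   1  -8  -6   0  -3   0  -5  66  50   5  -7   6  -4   1   0   3  -2  -2  -2   6   2   1   0  -2  -5  -1   2   3   1   2
 -1   0   3  -3   0   2  -6  -5  -3  -4   5   2   2  -3  -7   0  -8   3  64   3  -2   7   0   1   2   3   5  -1  -3   4  -4  -5  -1
  3  -3  -4   3   6   4   0  -5  -2  -4 1669  -2   3  -6   1  -4   4  -5  59  69   1  -1  -2   0   1  -4  -4   1  -1   0   5   6   0
  9  -4  -2  21  33  27  -2   0   0   6  -3  -6  -2   0  -2   0  -4   1   0   7  -4  -3  -7  -2  -2   2   0  -3  -8  -4   0  -5  -2
 16  -4   1  27  25  30  -2 1669  83  -5  -
[... 1636 characters left out ...]
33  30  26  33  64  70  76  65  -5  -5
  0   1  -7   7   9  -1   0 -11   6   3  -1   4   0  -1  -6  -1  -3   0  -2   3  -1  -5  -3  -3   2   0   0  31  27  24  21   7  -6
  1   0  -4   3  -2   8  -5  -3   3  -1  -5  -3   0  12  -2   4   0   0  -6  -3  -2 1669   1  -2  -4  -5  -2  27  33  25  12   1   6
 -4 -10  -7   0  -4   0  -2   3   3  -1  -5  -4   0  -8  -8   1  -4  -4  -4   2   0   4   4   0   3   1  -5  26  36  29   0  -4   5
  8  -2   2  -6  -1  -1  -1   0   2 112 1669   1  -4  -2 -10   0   6  -6  -2  -5  10   0  -5  -1  -2 -10   0   5   8  -6  -5   1   0
  0   0   0   0  -9   0   4   0  24 122 111   0   4   0   1   1   4   0  -1  -5  -1   3  -2   0  -4  -2   2   0 -12  -1  -6   0   0
```

View pics/crop1.png

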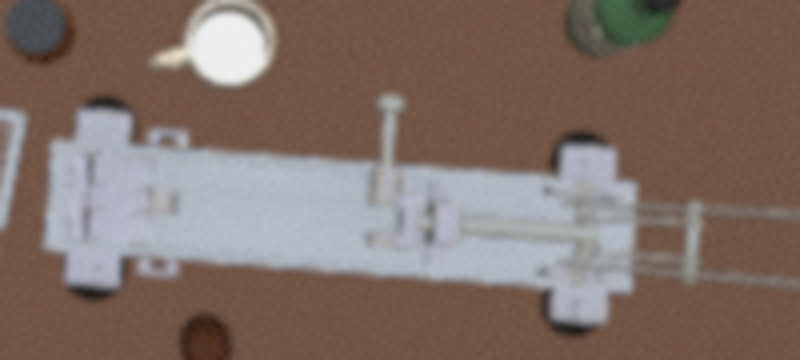

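The crop shows the studded plate at about crop (85,195), eye boss at (162,202), ears at about (385,185) and (378,238), and pin head at (390,102). The trough is yawed by about 0.07 rad in the image.

Run:
```python
from h import *
p,d,M,K=load('top')
def cp(a,b,z): return plane(280+(a-1.5)/4,170+(b-1.5)/4,z,M,K)
a,b=cp(66,145,.04),cp(630,183,.04); e,f=cp(50,247,.04),cp(630,291,.04)
for s,t in((a,b),(e,f)): print(s.round(3),t.round(3),np.arctan2(*(t-s)[[1,0]]))
eye=cp(162,202,.078); print('eye',eye, 'pinhead',cp(390,102,.072),'ear',cp(385,182,.078),cp(378,238,.078))
```

```text
[0.56  0.145 0.04 ] [ 0.52  -0.361  0.04 ] -1.6496794792613616
[0.468 0.16  0.04 ] [ 0.424 -0.359  0.04 ] -1.6570185182683916
eye [0.50761362 0.05804213 0.078     ] pinhead [ 0.59353986 -0.14410875  0.072     ] ear [ 0.52294908 -0.13780103  0.078     ] [ 0.47400941 -0.13080786  0.078     ]
```

>>> arm_command([
  {"travel": [0.038, -0.032, 0], "rot": [0, 0, -0.14], "claw": 0.06},
  {"travel": [0.076, -0.064, 0], "rot": [0, 0, -0.28], "claw": 0.06},
  {"travel": [0.114, -0.096, 0], "rot": [0, 0, -0.42], "claw": 0.06},
  {"travel": [0.152, -0.128, 0], "rot": [0, 0, -0.56], "claw": 0.06},
  {"travel": [0.19, -0.16, 0], "rot": [0, 0, -0.7], "claw": 0.06},
])

```text
t: 0.6
tcp_pos: [0.2868, -0.2621, 0.2532]
ee_rot: [[0.522, 0.853, -0.0], [0.853, -0.522, 0.0], [0.0, -0.0, -1.0]]
ft_force: [1.1, -1.5, 1.4]
gripper_width: 0.0602
gripper_force: 0.0
```

>>> arm_command([
  {"travel": [0.048, 0, 0], "rot": [0, 0, -0.1], "claw": 0.06},
  {"travel": [0.096, 0, 0], "rot": [0, 0, -0.2], "claw": 0.06},
  {"travel": [0.144, 0, 0], "rot": [0, 0, -0.3], "claw": 0.06},
  {"travel": [0.192, 0, 0], "rot": [0, 0, -0.4], "claw": 0.06},
  {"travel": [0.24, 0, 0], "rot": [0, 0, -0.471], "claw": 0.06},
])

```text
t: 1.1
tcp_pos: [0.4132, -0.0577, 0.2533]
ee_rot: [[0.079, 0.997, 0.0], [0.997, -0.079, -0.0], [-0.0, 0.0, -1.0]]
ft_force: [0.6, -1.5, 0.6]
gripper_width: 0.0601
gripper_force: 0.0
```

Run:
```python
from h import *
p,d,M,K=snap('wrist','w1.png'); print(M.round(3),K, ctrl.get_obs()['tcp_pos'])
```

```text
[[ 0.997  0.076  0.021  0.417]
 [-0.079  0.962  0.261  0.008]
 [-0.    -0.262  0.965  0.374]
 [ 0.     0.     0.     1.   ]] [[336.24907782   0.         320.20279625]
 [  0.         336.24907782 203.51999108]
 [  0.           0.           1.        ]] [ 0.41604818 -0.05270333  0.25300468]
```

View pics/w1.png

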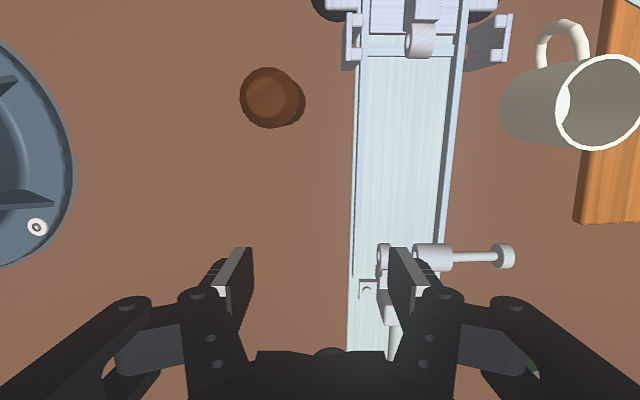

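The wrist view shows the sill at about (405,45), eye boss at (421,40), plain ear at (384,257), long ear at about (430,257) and pin head at (506,255). Now I move nearer the pusher.

>>> arm_command([
  {"travel": [0.025, 0.03, 0], "rot": [0, 0, 0], "claw": 0.06},
  {"travel": [0.05, 0.06, 0], "rot": [0, 0, 0], "claw": 0.06},
  {"travel": [0.075, 0.085, 0], "rot": [0, 0, 0], "claw": 0.06},
  {"travel": [0.09, 0.085, 0], "rot": [0, 0, 0], "claw": 0.06},
  {"travel": [0.09, 0.085, 0], "rot": [0, 0, 0], "claw": 0.06},
])

```text
t: 1.65
tcp_pos: [0.5048, 0.0242, 0.2526]
ee_rot: [[0.081, 0.997, -0.001], [0.997, -0.081, 0.0], [0.0, -0.001, -1.0]]
ft_force: [-0.6, -0.6, 0.1]
gripper_width: 0.0601
gripper_force: 0.0
```

Run:
```python
from h import *
p,d,M,K=snap('wrist','w2.png'); print(M.round(3), ctrl.get_obs()['tcp_pos'])
```

```text
[[ 0.997  0.078  0.023  0.509]
 [-0.081  0.962  0.261  0.09 ]
 [-0.002 -0.262  0.965  0.373]
 [ 0.     0.     0.     1.   ]] [0.50443691 0.02327029 0.25288503]
```

View pics/w2.png

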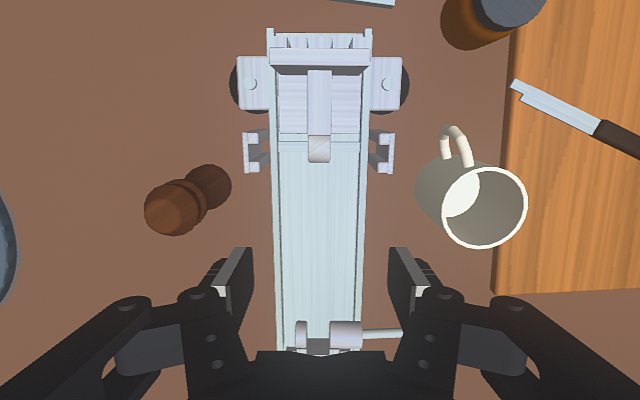

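The view shows the rib top between u=308 and 331 over rows 72–135, the eye boss at (319,150), and the plate top over rows 48–70.

Run:
```python
from h import *
p,d,M,K=load('wrist')
f=lambda u,v,z:plane(u,v,z,M,K).round(4)
print('rib top near',f(308,75,.082),f(331,75,.082),'far',f(308,134,.082),f(331,134,.082))
print('plate back edge',f(271,71,.108),f(369,71,.108))
print('eye',f(308,150,.07),f(331,150,.07))
P=cloud(d,M,K)
for v in (60,100,130,147,155,200): print(v,P[v,319].round(4))
g=cv2.cvtColor(p,cv2.COLOR_RGB2GRAY).astype(int)
for v in (180,220,240): print(v,g[v,264:288],g[v,350:374])
for v in (90,110,125): print(v,g[v,300:340])
print(g[40:80,300],g[40:180,319])
```

```text
rib top near [0.5007 0.1198 0.082 ] [0.5194 0.1183 0.082 ] far [0.4964 0.0729 0.082 ] [0.5159 0.0713 0.082 ]
plate back edge [0.4744 0.1221 0.108 ] [0.5466 0.1162 0.108 ]
eye [0.4947 0.0582 0.07  ] [0.5152 0.0565 0.07  ]
60 [0.5104 0.1267 0.1082]
100 [0.508  0.0997 0.0826]
130 [0.506  0.0754 0.0804]
147 [0.5048 0.0607 0.0772]
155 [0.5087 0.0898 0.3734]
200 [0.4996 0.0012 0.0313]
180 [117 119 117 118 118 117 118 159 211 204 203 204 208 194 117 132 197 213
 211 211 211 214 214 210] [212 211 211 214 215 213 214 197  97 133 216 205 203 204 204 210 194 108
 118 120 120 119 119 120]
220 [116 116 117 118 117 117 119 108 135 202 205 203 203 207 192 117 132 200
 215 212 212 214 216 213] [214 215 214 218 217 209 160  98 169 212 206 205 205 209 192 107 119 120
 120 120 120 120 119 119]
240 [117 116 117 117 117 117 117 116 115 153 210 203 202 202 208 187 103 162
 220 212 213 214 215 214] [216 214 216 217 217 196 107 148 213 205 203 204 206 195 131 116 118 120
 121 120 119 119 119 118]
90 [204 204 203 203 204 206 195 166 195 207 205 204 206 211 211 211 212 210
 208 210 211 211 209 207 207 207 206
[... 423 characters left out ...]
 212 215 213 212 211 210 211 213 214 213
 213 211 208 205 203 211 201 102  91  94  95  93  96  95  96  94  79 190
 218 208 209 210] [209 209 209 209 208 209 209 210 198 217 214 213 212 212 210 213 214 214
 213 212 210 206 204 210 210 125  89  94  93  78 169 219 209 209 209 209
 208 209 209 209 209 209 209 209 209 209 209 209 209 208 210 209 209 209
 209 209 209 209 209 210 210 209 208 209 208 210 210 210 209 210 209 209
 211 209 209 209 209 209 209 209 209 210 208 210 209 210 210 210 209 209
 209 210 210 213 204 127 189 191 190 191 196 200 207 209 207 204 210 213
 215 214 212 208 206 202 197 198 193 187 177 168 159 144 125 224 216 214
 214 213 213 213 214 213 213 213 214 213 213 213 213 214]
```

>>> arm_command([
  {"travel": [0.03, -0.001, 0.02], "rot": [0, 0, 0], "claw": 0.04},
  {"travel": [0.06, -0.002, 0.04], "rot": [0, 0, 0], "claw": 0.04},
  {"travel": [0.077, -0.002, 0.06], "rot": [0, 0, 0], "claw": 0.04},
  {"travel": [0.077, -0.002, 0.09], "rot": [0, 0, 0], "claw": 0.04},
  {"travel": [0.077, -0.002, 0.12], "rot": [0, 0, 0], "claw": 0.04},
])

```text
t: 2.2
tcp_pos: [0.5088, 0.0992, 0.1328]
ee_rot: [[0.083, 0.997, 0.001], [0.997, -0.083, -0.0], [-0.0, 0.001, -1.0]]
ft_force: [-0.3, 0.3, -0.7]
gripper_width: 0.0398
gripper_force: 0.0
```

>>> arm_command([
  {"travel": [0, 0, 0.02], "rot": [0, 0, 0], "claw": 0.04},
  {"travel": [0, 0, 0.04], "rot": [0, 0, 0], "claw": 0.04},
  {"travel": [0, 0, 0.055], "rot": [0, 0, 0], "claw": 0.04},
  {"travel": [0, 0, 0.063], "rot": [0, 0, 0], "claw": 0.04},
  {"travel": [0, 0, 0.063], "rot": [0, 0, 0], "claw": 0.04},
])

```text
t: 2.7
tcp_pos: [0.5085, 0.0989, 0.0698]
ee_rot: [[0.084, 0.996, -0.001], [0.996, -0.084, -0.0], [-0.0, -0.001, -1.0]]
ft_force: [-0.6, 0.2, 0.5]
gripper_width: 0.0404
gripper_force: 0.0
```

>>> arm_command([
  {"travel": [0, 0, 0], "rot": [0, 0, 0], "claw": 0.01},
  {"travel": [0, 0, 0], "rot": [0, 0, 0], "claw": 0.005},
  {"travel": [0, 0, 0], "rot": [0, 0, 0], "claw": 0},
  {"travel": [0, 0, 0], "rot": [0, 0, 0], "claw": 0},
  {"travel": [0, 0, 0], "rot": [0, 0, 0], "claw": 0},
])

```text
t: 3.2
tcp_pos: [0.5099, 0.0996, 0.0714]
ee_rot: [[0.083, 0.997, 0.002], [0.997, -0.083, -0.0], [-0.0, 0.002, -1.0]]
ft_force: [-2.0, -2.2, 8.3]
gripper_width: 0.0193
gripper_force: 60.0
```

>>> arm_command([
  {"travel": [0, 0, -0.003], "rot": [0, 0, 0], "claw": 0},
  {"travel": [0, 0, -0.006], "rot": [0, 0, 0], "claw": 0},
  {"travel": [0, 0, -0.01], "rot": [0, 0, 0], "claw": 0},
  {"travel": [0, 0, -0.014], "rot": [0, 0, 0], "claw": 0},
  {"travel": [0, 0, -0.014], "rot": [0, 0, 0], "claw": 0},
])

```text
t: 3.7
tcp_pos: [0.5096, 0.0999, 0.0849]
ee_rot: [[0.083, 0.997, 0.001], [0.997, -0.083, 0.0], [0.0, 0.001, -1.0]]
ft_force: [0.7, -0.1, -4.6]
gripper_width: 0.0191
gripper_force: 58.8
```

Run:
```python
from h import *
o=ctrl.get_obs();print(o['tcp_pos'],o['ft_force'],o['torque'],o['gripper_width'],o['gripper_force'])
p,d,M,K=snap('wrist','w3.png')
```

```text
[0.50960793 0.09985584 0.08493184] [ 0.65784265 -0.09505826 -4.59572253] [-0.00517132 -0.01893898 -0.02612004] 0.019102744999588722 58.77177536487579
```

View pics/w3.png

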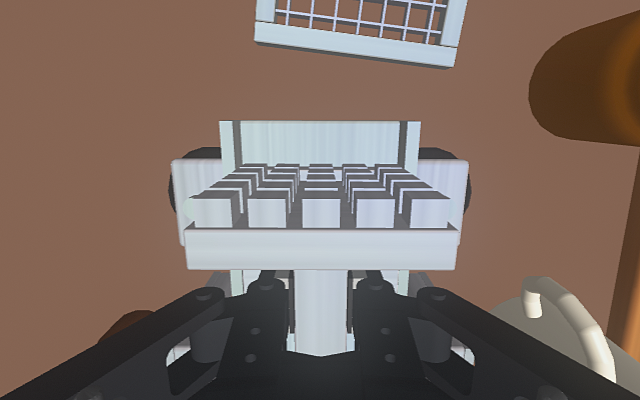

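The pusher is lifted and hangs level in the grip, with the foot clear of the floor. Next I work out the trough's axis against the grip line, and the slide distance.

Run:
```python
from h import *
K=np.array([[336.25,0,320.2],[0,336.25,203.52],[0,0,1]])
M2=np.array([[.997,.078,.023,.509],[-.081,.962,.261,.09],[-.002,-.262,.965,.373],[0,0,0,1]])
M1=np.array([[.997,.076,.021,.417],[-.079,.962,.261,.008],[0,-.262,.965,.374],[0,0,0,1]])
for v,l,r in((180,271.3,366.5),(220,272.5,365),(240,273.2,364)):
    a,b=plane(l,v,.046,M2,K),plane(r,v,.046,M2,K); print((a+b)[:2]/2,np.linalg.norm(a-b))
rib=(plane(307,118,.082,M2,K)+plane(331,118,.082,M2,K))/2;print('rib',rib)
# fork in w1: find gray transitions
p=cv2.imread('pics/w1.png',0).astype(int)
print(p[255,370:460]); print(p[225:285,430]); print(p[225:285,384]);print(p[235:280,506])
for v in(120,160,200):print(v,p[v,345:370],p[v,435:465])
```

```text
[0.50187043 0.02568746] 0.09417962423433496
[ 0.498298   -0.01570742] 0.09450418455789601
[ 0.49634507 -0.03743182] 0.09431112442035937
rib [0.50710375 0.08547522 0.082     ]
[216 220 214 218 222 220 167 138 223 170 100 170 209 210 212 213 216 209
 150  50  64  68  68  68  69  68  69  67  65  82 114 109 108 108 108 108
 108 107 108 107 107 101 120 188 227 212 137  85 139 211 208 206 205 205
 205 206 206 205 205 205 205 204 204 204 205 204 204 204 204 204 203 203
 202 201 201 200 201 199 200 199 199 198 197 201 200 201 200 201 201 201]
[215 216 215 216 215 216 216 216 217 216 215 215 215 216 216 216 219 231
 123 108 135 146 155 165 172 180 187 192 197 201 205 208 211 213 213 213
 214 213 215 220 231 160 125  73  83  57  58  60  64  90  58  59  59  60
  59  58  56  53  70  97]
[220 220 220 219 220 219 219 219 219 219 218 218 218 218 218 218 221 235
  92 118 142 150 156 164 172 181 190 196 197 203 212 215 219 216 217 217
 215 213 211 213 207 198 195 196  84 191 220 214 212 212 211 211 210 214
 217 217 217 214 214 217]
[119 118 118 119 119 119 119 122 100 117 138 148 160 170 181 192 197 201
 205 208 212 216 219 214 215 214 216 219 216 210 199 194 187 143 113 118
 118 119 118 118 118 118 118 118 118]
120 [123 122 123 123 123 123 124 113 127 202 225 212 100 138 225 215 213 212
 212 213 218 219 220 222 222] [220 222 220 221 221 223 223 222 217 171  89 102 101  98 103 162 225 215
 212 213 217 208 134 121 125 125 124 125 124 125]
160 [123 124 125 124 125 121 113 145 208 223 171  99 177 220 213 211 211 211
 215 222 222 223 223 221 218] [221 222 224 224 219 173  90 101 103 100 101 159 222 213 211 213 212 177
 115 122 126 125 124 125 124 124 124 123 123 123]
200 [124 124 124 125 118 120 173 214 215 130 136 224 214 212 211 210 213 222
 223 222 220 220 219 219 217] [217 170  89 101 102  96 112 177 219 212 212 215 203 132 120 124 125 124
 125 124 124 124 124 124 123 123 123 123 122 123]
```

>>> arm_command([
  {"travel": [-0.015, 0, 0], "rot": [0, 0, 0], "claw": 0},
  {"travel": [-0.045, 0, 0], "rot": [0, 0, 0], "claw": 0},
  {"travel": [-0.08, 0, 0], "rot": [0, 0, 0], "claw": 0},
  {"travel": [-0.115, 0, 0], "rot": [0, 0, 0], "claw": 0},
  {"travel": [-0.13, 0, 0], "rot": [0, 0, 0], "claw": 0},
])

```text
t: 4.25
tcp_pos: [0.4977, -0.0327, 0.0842]
ee_rot: [[0.085, 0.996, -0.001], [0.996, -0.085, -0.001], [-0.001, -0.0, -1.0]]
ft_force: [0.5, -0.8, -3.6]
gripper_width: 0.0189
gripper_force: 58.8
```

>>> arm_command([
  {"travel": [0, 0, 0], "rot": [0, 0, 0], "claw": 0},
  {"travel": [0, 0, 0.004], "rot": [0, 0, 0], "claw": 0},
  {"travel": [0, 0, 0.008], "rot": [0, 0, 0], "claw": 0},
  {"travel": [0, 0, 0.012], "rot": [0, 0, 0], "claw": 0},
  {"travel": [0, 0, 0.0135], "rot": [0, 0, 0], "claw": 0},
])

```text
t: 4.75
tcp_pos: [0.4985, -0.0291, 0.0713]
ee_rot: [[0.082, 0.997, 0.0], [0.997, -0.082, 0.0], [0.0, 0.0, -1.0]]
ft_force: [-17.8, 1.2, 45.4]
gripper_width: 0.0193
gripper_force: 65.6
```

Run:
```python
from h import *
o=ctrl.get_obs();print(o['tcp_pos'],o['ft_force'],o['torque'],o['gripper_width'],o['gripper_force'])
p,d,M,K=snap('wrist','w4.png')
```

```text
[ 0.49845917 -0.02907298  0.07128714] [-17.81555643   1.20627653  45.44231606] [ 0.35981316  3.51512441 -0.01915044] 0.019263114335008616 65.6080287694931
```

View pics/w4.png

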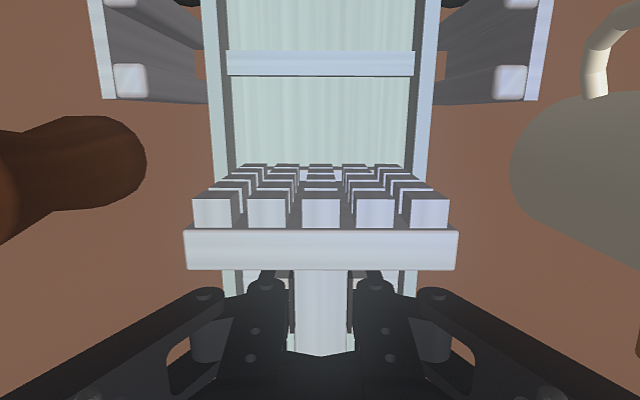

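The pusher is past the sill and on the floor at its original height, pressing 45 N down and 18 N sideways. I'll ease both, then slide on.

>>> arm_command([
  {"travel": [0, -0.0005, -0.0007], "rot": [0, 0, 0], "claw": 0},
  {"travel": [0, -0.0007, -0.0007], "rot": [0, 0, 0], "claw": 0},
  {"travel": [-0.005, -0.0007, -0.0007], "rot": [0, 0, 0], "claw": 0},
  {"travel": [-0.012, -0.0007, -0.0007], "rot": [0, 0, 0], "claw": 0},
  {"travel": [-0.018, -0.0007, -0.0007], "rot": [0, 0, 0], "claw": 0},
])

```text
t: 5.3
tcp_pos: [0.4962, -0.0483, 0.0714]
ee_rot: [[0.083, 0.997, -0.0], [0.997, -0.083, -0.0], [-0.0, -0.0, -1.0]]
ft_force: [-0.0, 0.3, -3.4]
gripper_width: 0.0191
gripper_force: 59.0
```

>>> arm_command([
  {"travel": [-0.006, 0, 0.0002], "rot": [0, 0, 0], "claw": 0},
  {"travel": [-0.012, 0, 0.0002], "rot": [0, 0, 0], "claw": 0},
  {"travel": [-0.018, 0, 0.0002], "rot": [0, 0, 0], "claw": 0},
  {"travel": [-0.024, 0, 0.0002], "rot": [0, 0, 0], "claw": 0},
  {"travel": [-0.03, 0, 0.0002], "rot": [0, 0, 0], "claw": 0},
])

```text
t: 5.8
tcp_pos: [0.4939, -0.0781, 0.0714]
ee_rot: [[0.083, 0.997, 0.0], [0.997, -0.083, 0.0], [0.0, 0.0, -1.0]]
ft_force: [0.8, 1.7, -0.4]
gripper_width: 0.019
gripper_force: 59.4
```

>>> arm_command([
  {"travel": [-0.002, 0, 0], "rot": [0, 0, 0], "claw": 0},
  {"travel": [-0.005, 0, 0], "rot": [0, 0, 0], "claw": 0},
  {"travel": [-0.008, 0, 0], "rot": [0, 0, 0], "claw": 0},
  {"travel": [-0.01, 0, 0], "rot": [0, 0, 0], "claw": 0},
  {"travel": [-0.01, 0, 0], "rot": [0, 0, 0], "claw": 0},
])

```text
t: 6.3
tcp_pos: [0.493, -0.0879, 0.0714]
ee_rot: [[0.083, 0.997, 0.0], [0.997, -0.083, -0.0], [-0.0, 0.0, -1.0]]
ft_force: [0.4, -1.5, 3.0]
gripper_width: 0.0196
gripper_force: 59.5
```

Free so far; about 10 mm remain. I advance slowly until contact.

>>> arm_command([
  {"travel": [-0.001, 0, 0], "rot": [0, 0, 0], "claw": 0},
  {"travel": [-0.002, 0, 0], "rot": [0, 0, 0], "claw": 0},
  {"travel": [-0.003, 0, 0], "rot": [0, 0, 0], "claw": 0},
  {"travel": [-0.004, 0, 0], "rot": [0, 0, 0], "claw": 0},
  {"travel": [-0.005, 0, 0], "rot": [0, 0, 0], "claw": 0},
])

```text
t: 6.8
tcp_pos: [0.4926, -0.0925, 0.0714]
ee_rot: [[0.083, 0.997, 0.0], [0.997, -0.083, 0.0], [0.0, 0.0, -1.0]]
ft_force: [0.2, 4.8, 3.7]
gripper_width: 0.0192
gripper_force: 59.7
```

>>> arm_command([
  {"travel": [-0.0005, 0, 0], "rot": [0, 0, 0], "claw": 0},
  {"travel": [-0.001, 0, 0], "rot": [0, 0, 0], "claw": 0},
  {"travel": [-0.0015, 0, 0], "rot": [0, 0, 0], "claw": 0},
  {"travel": [-0.002, 0, 0], "rot": [0, 0, 0], "claw": 0},
  {"travel": [-0.002, 0, 0], "rot": [0, 0, 0], "claw": 0},
])

```text
t: 7.3
tcp_pos: [0.4925, -0.0946, 0.0713]
ee_rot: [[0.083, 0.997, 0.0], [0.997, -0.083, -0.0], [-0.0, 0.0, -1.0]]
ft_force: [0.5, 3.3, 4.6]
gripper_width: 0.019
gripper_force: 59.8
```

>>> arm_command([
  {"travel": [-0.0005, 0, 0], "rot": [0, 0, 0], "claw": 0},
  {"travel": [-0.001, 0, 0], "rot": [0, 0, 0], "claw": 0},
  {"travel": [-0.0015, 0, 0], "rot": [0, 0, 0], "claw": 0},
  {"travel": [-0.002, 0, 0], "rot": [0, 0, 0], "claw": 0},
  {"travel": [-0.002, 0, 0], "rot": [0, 0, 0], "claw": 0},
])

```text
t: 7.8
tcp_pos: [0.4923, -0.0965, 0.0714]
ee_rot: [[0.083, 0.997, 0.0], [0.997, -0.083, 0.0], [0.0, 0.0, -1.0]]
ft_force: [-0.0, 3.3, 4.9]
gripper_width: 0.0193
gripper_force: 59.9
```

>>> arm_command([
  {"travel": [-0.0005, 0, 0], "rot": [0, 0, 0], "claw": 0},
  {"travel": [-0.001, 0, 0], "rot": [0, 0, 0], "claw": 0},
  {"travel": [-0.0015, 0, 0], "rot": [0, 0, 0], "claw": 0},
  {"travel": [-0.002, 0, 0], "rot": [0, 0, 0], "claw": 0},
  {"travel": [-0.002, 0, 0], "rot": [0, 0, 0], "claw": 0},
])

```text
t: 8.3
tcp_pos: [0.4922, -0.0977, 0.0714]
ee_rot: [[0.082, 0.997, 0.0], [0.997, -0.082, 0.002], [0.002, 0.0, -1.0]]
ft_force: [0.8, 11.1, 5.3]
gripper_width: 0.0189
gripper_force: 60.3
```

>>> arm_command([
  {"travel": [-0.0005, 0, 0], "rot": [0, 0, 0], "claw": 0},
  {"travel": [-0.001, 0, 0], "rot": [0, 0, 0], "claw": 0},
  {"travel": [-0.001, 0, 0], "rot": [0, 0, 0], "claw": 0},
  {"travel": [-0.001, 0, 0], "rot": [0, 0, 0], "claw": 0},
  {"travel": [-0.001, 0, 0], "rot": [0, 0, 0], "claw": 0},
])

```text
t: 8.8
tcp_pos: [0.4922, -0.0978, 0.0714]
ee_rot: [[0.082, 0.997, 0.0], [0.997, -0.082, 0.004], [0.004, 0.0, -1.0]]
ft_force: [2.4, 20.3, 6.9]
gripper_width: 0.0194
gripper_force: 60.5
```

Contact with the fork's closed end is confirmed: 20 N, with no further motion. I relax, release and rise.

>>> arm_command([
  {"travel": [0.001, 0, 0], "rot": [0, 0, 0], "claw": 0},
  {"travel": [0.001, 0, 0], "rot": [0, 0, 0], "claw": 0.025},
  {"travel": [0.001, 0, 0], "rot": [0, 0, 0], "claw": 0.035},
  {"travel": [0.001, 0, 0], "rot": [0, 0, 0], "claw": 0.04},
  {"travel": [0.001, 0, 0], "rot": [0, 0, 0], "claw": 0.04},
])

```text
t: 9.3
tcp_pos: [0.4919, -0.0987, 0.0712]
ee_rot: [[0.083, 0.997, -0.0], [0.997, -0.083, -0.0], [-0.0, -0.0, -1.0]]
ft_force: [0.4, -0.0, -0.2]
gripper_width: 0.0401
gripper_force: 0.0
```

>>> arm_command([
  {"travel": [0, 0, -0.02], "rot": [0, 0, 0], "claw": 0.04},
  {"travel": [0, 0, -0.06], "rot": [0, 0, 0], "claw": 0.04},
  {"travel": [0, 0, -0.1], "rot": [0, 0, 0], "claw": 0.04},
  {"travel": [-0.01, 0, -0.14], "rot": [0, 0, 0], "claw": 0.02},
  {"travel": [-0.02, 0, -0.15], "rot": [0, 0, 0], "claw": 0.0},
])

```text
t: 9.8
tcp_pos: [0.4918, -0.1191, 0.2254]
ee_rot: [[0.083, 0.997, 0.005], [0.997, -0.083, -0.002], [-0.001, 0.005, -1.0]]
ft_force: [0.0, 0.2, 0.0]
gripper_width: 0.0118
gripper_force: 0.0
```

>>> arm_command([
  {"travel": [-0.02, 0.02, -0.01], "rot": [0, 0, 0], "claw": 0},
  {"travel": [-0.045, 0.04, -0.02], "rot": [0, 0, 0], "claw": 0},
  {"travel": [-0.07, 0.06, -0.03], "rot": [0, 0, 0], "claw": 0},
  {"travel": [-0.07, 0.06, -0.03], "rot": [0, 0, 0], "claw": 0},
  {"travel": [-0.07, 0.06, -0.03], "rot": [0, 0, 0], "claw": 0},
])

```text
t: 10.3
tcp_pos: [0.5443, -0.1937, 0.2504]
ee_rot: [[0.084, 0.996, -0.001], [0.996, -0.084, 0.0], [0.0, -0.001, -1.0]]
ft_force: [-0.8, -0.1, -0.5]
gripper_width: 0.0002
gripper_force: 0.0
```

Run:
```python
from h import *
p,d,M,K=snap('wrist','w5.png'); o=ctrl.get_obs();print(o['tcp_pos'],o['q'].round(2))
```

```text
[ 0.54394974 -0.19303137  0.25045998] [-0.34  0.38  0.18  1.38  0.    1.31]
```

View pics/w5.png

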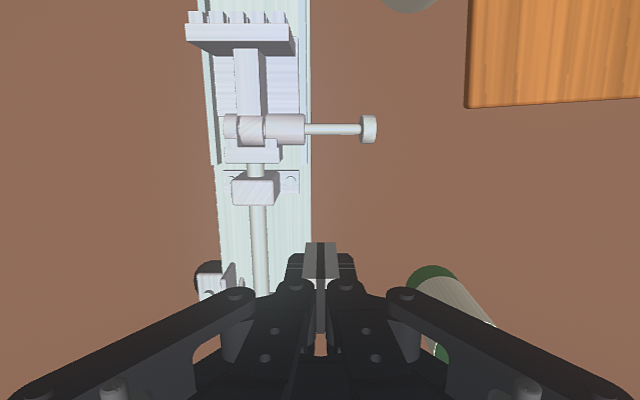

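The view shows the eye boss at (250,128) between the plain ear (231,127) and the long ear (285,128), and the pin head at (369,129) still drawn out. No gap shows at the fork's closed end.

Run:
```python
from h import *
p,d,M,K=load('wrist'); P=cloud(d,M,K)
print('outer face top',plane(376,118,.074,M,K),'mid',plane(369,129,.062,M,K),'ear outer',plane(304,128,.078,M,K), plane(223,126,.078,M,K))
q=P[110:150,355:382].reshape(-1,3); q=q[(q[:,2]>.035)&(q[:,2]<.2)]
print(len(q),np.percentile(q,[2,50,98],axis=0).round(4))
ux=np.array([-.0835,-.9965,0]);uy=np.array([.9965,-.0835,0])
print('along uy',np.percentile(q@uy,[1,50,99]),'ux',np.percentile(q@ux,[1,50,99]))
q=P[112:145,225:303].reshape(-1,3); q=q[(q[:,2]>.055)&(q[:,2]<.1)]
print('fork uy',np.percentile(q@uy,[1,99]),'ux',np.percentile(q@ux,[1,50,99]),q[:,2].max())
t=np.array([.544,-.193,0]);print(t@uy,t@ux)
```

```text
outer face top [ 0.59512602 -0.13683037  0.074     ] mid [ 0.59035683 -0.1462299   0.062     ] ear outer [ 0.5330754  -0.13979404  0.078     ] [ 0.46458443 -0.13232719  0.078     ]
515 [[ 0.5781 -0.1579  0.0564]
 [ 0.5873 -0.1454  0.0687]
 [ 0.5952 -0.1342  0.0725]]
along uy [0.58769732 0.5974121  0.60538462] ux [0.08424821 0.0959673  0.10897741]
fork uy [0.47539487 0.5408963 ] ux [0.08161435 0.09555799 0.1090811 ] 0.08380991955922362
0.5582115 0.1469005
```

>>> arm_command([
  {"travel": [0.01, 0.02, 0], "rot": [0, 0, -0.148], "claw": 0},
  {"travel": [0.02, 0.04, 0], "rot": [0, 0, -0.296], "claw": 0},
  {"travel": [0.03, 0.06, 0], "rot": [0, 0, -0.444], "claw": 0},
  {"travel": [0.04, 0.075, 0], "rot": [0, 0, -0.592], "claw": 0},
  {"travel": [0.0505, 0.082, 0], "rot": [0, 0, -0.74], "claw": 0},
])

```text
t: 10.85
tcp_pos: [0.6307, -0.1483, 0.2505]
ee_rot: [[-0.616, 0.787, -0.001], [0.787, 0.616, 0.0], [0.001, -0.001, -1.0]]
ft_force: [0.8, 0.2, 0.2]
gripper_width: 0.0006
gripper_force: 0.0
```

>>> arm_command([
  {"travel": [0, 0, 0.02], "rot": [0, 0, -0.148], "claw": 0},
  {"travel": [0, 0, 0.04], "rot": [0, 0, -0.296], "claw": 0},
  {"travel": [0, 0, 0.06], "rot": [0, 0, -0.444], "claw": 0},
  {"travel": [0, 0, 0.08], "rot": [0, 0, -0.592], "claw": 0},
  {"travel": [0, 0, 0.1], "rot": [0, 0, -0.74], "claw": 0},
])

```text
t: 11.35
tcp_pos: [0.6295, -0.1486, 0.1503]
ee_rot: [[-0.986, 0.166, -0.001], [0.166, 0.986, 0.0], [0.001, 0.0, -1.0]]
ft_force: [0.6, -0.5, 0.2]
gripper_width: 0.0003
gripper_force: 0.0
```

>>> arm_command([
  {"travel": [0, 0, 0], "rot": [0, 0, -0.05], "claw": 0},
  {"travel": [0, 0, 0], "rot": [0, 0, -0.091], "claw": 0},
  {"travel": [0, 0, 0], "rot": [0, 0, -0.091], "claw": 0},
  {"travel": [0, 0, 0], "rot": [0, 0, -0.091], "claw": 0},
  {"travel": [0, 0, 0], "rot": [0, 0, -0.091], "claw": 0},
])

```text
t: 11.85
tcp_pos: [0.6301, -0.1493, 0.1514]
ee_rot: [[-0.997, 0.083, -0.0], [0.083, 0.997, 0.0], [0.0, 0.0, -1.0]]
ft_force: [0.0, 0.5, 0.4]
gripper_width: 0.0001
gripper_force: 0.0
```

Run:
```python
from h import *
o=ctrl.get_obs();t=o['tcp_pos'];ux=np.array([-.0835,-.9965,0]);uy=np.array([.9965,-.0835,0])
print(t,t@ux,t@uy,o['ee_rot'].round(3),o['q'].round(2))
p,d,M,K=snap('wrist','w6.png');P=cloud(d,M,K)
```

```text
[ 0.63014506 -0.14928555  0.15138125] 0.09614593485421014 0.640404896658614 [[-0.997  0.083 -0.   ]
 [ 0.083  0.997  0.   ]
 [ 0.     0.    -1.   ]] [-0.23  0.55  0.2   1.22  0.   -0.15]
```

View pics/w6.png

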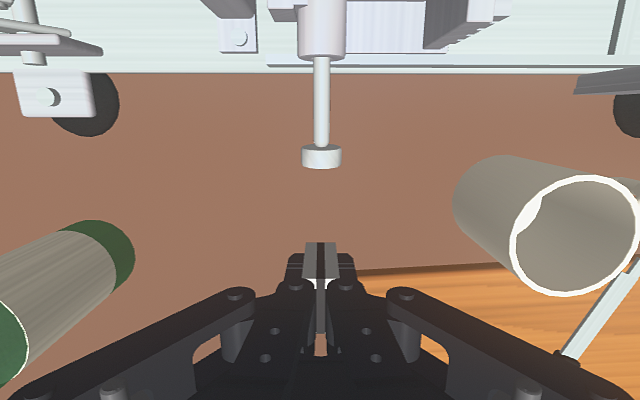

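The head at (321,155) is centred on the closed fingertips at (320,260), and the path down is clear. I descend and push along tool +x.

>>> arm_command([
  {"travel": [0, 0, 0.025], "rot": [0, 0, 0], "claw": 0},
  {"travel": [0, 0, 0.05], "rot": [0, 0, 0], "claw": 0},
  {"travel": [0, 0, 0.075], "rot": [0, 0, 0], "claw": 0},
  {"travel": [0, 0, 0.085], "rot": [0, 0, 0], "claw": 0},
  {"travel": [0.005, 0, 0.085], "rot": [0, 0, 0], "claw": 0},
])

```text
t: 12.4
tcp_pos: [0.6247, -0.149, 0.0651]
ee_rot: [[-0.997, 0.083, -0.002], [0.083, 0.997, 0.0], [0.002, 0.0, -1.0]]
ft_force: [-0.2, -0.2, -0.1]
gripper_width: -0.0002
gripper_force: 0.0
```

>>> arm_command([
  {"travel": [0.004, 0, 0], "rot": [0, 0, 0], "claw": 0},
  {"travel": [0.008, 0, 0], "rot": [0, 0, 0], "claw": 0},
  {"travel": [0.012, 0, 0], "rot": [0, 0, 0], "claw": 0},
  {"travel": [0.016, 0, 0], "rot": [0, 0, 0], "claw": 0},
  {"travel": [0.02, 0, 0], "rot": [0, 0, 0], "claw": 0},
])

```text
t: 12.9
tcp_pos: [0.6055, -0.1476, 0.0668]
ee_rot: [[-0.997, 0.083, 0.001], [0.083, 0.997, -0.0], [-0.001, -0.0, -1.0]]
ft_force: [4.2, -1.5, 1.2]
gripper_width: -0.0001
gripper_force: 2.0
```

>>> arm_command([
  {"travel": [0.002, 0, 0], "rot": [0, 0, 0], "claw": 0},
  {"travel": [0.004, 0, 0], "rot": [0, 0, 0], "claw": 0},
  {"travel": [0.006, 0, 0], "rot": [0, 0, 0], "claw": 0},
  {"travel": [0.008, 0, 0], "rot": [0, 0, 0], "claw": 0},
  {"travel": [0.01, 0, 0], "rot": [0, 0, 0], "claw": 0},
])

```text
t: 13.4
tcp_pos: [0.5974, -0.1471, 0.0675]
ee_rot: [[-0.997, 0.083, 0.004], [0.083, 0.997, -0.001], [-0.004, -0.0, -1.0]]
ft_force: [10.4, -1.0, 5.4]
gripper_width: -0.0003
gripper_force: 5.6
```

>>> arm_command([
  {"travel": [0.0015, 0, 0], "rot": [0, 0, 0], "claw": 0},
  {"travel": [0.003, 0, 0], "rot": [0, 0, 0], "claw": 0},
  {"travel": [0.0045, 0, 0], "rot": [0, 0, 0], "claw": 0},
  {"travel": [0.006, 0, 0], "rot": [0, 0, 0], "claw": 0},
  {"travel": [0.0075, 0, 0], "rot": [0, 0, 0], "claw": 0},
])

```text
t: 13.9
tcp_pos: [0.5905, -0.1465, 0.0679]
ee_rot: [[-0.997, 0.083, 0.006], [0.083, 0.997, -0.001], [-0.006, -0.001, -1.0]]
ft_force: [13.3, -0.6, 6.5]
gripper_width: -0.0002
gripper_force: 6.4
```

>>> arm_command([
  {"travel": [0.002, 0, 0], "rot": [0, 0, 0], "claw": 0},
  {"travel": [0.004, 0, 0], "rot": [0, 0, 0], "claw": 0},
  {"travel": [0.006, 0, 0], "rot": [0, 0, 0], "claw": 0},
  {"travel": [0.008, 0, 0], "rot": [0, 0, 0], "claw": 0},
  {"travel": [0.01, 0, 0], "rot": [0, 0, 0], "claw": 0},
])

```text
t: 14.4
tcp_pos: [0.5812, -0.1458, 0.0684]
ee_rot: [[-0.997, 0.082, 0.007], [0.082, 0.997, -0.001], [-0.007, -0.001, -1.0]]
ft_force: [14.8, -1.3, 10.7]
gripper_width: 0.0
gripper_force: 7.2
```

>>> arm_command([
  {"travel": [0.0015, 0, 0], "rot": [0, 0, 0], "claw": 0},
  {"travel": [0.003, 0, 0], "rot": [0, 0, 0], "claw": 0},
  {"travel": [0.0045, 0, 0], "rot": [0, 0, 0], "claw": 0},
  {"travel": [0.006, 0, 0], "rot": [0, 0, 0], "claw": 0},
  {"travel": [0.0075, 0, 0], "rot": [0, 0, 0], "claw": 0},
])

```text
t: 14.9
tcp_pos: [0.57, -0.1446, 0.066]
ee_rot: [[-0.997, 0.083, -0.001], [0.083, 0.997, 0.0], [0.001, 0.0, -1.0]]
ft_force: [0.9, -0.5, 0.4]
gripper_width: -0.0002
gripper_force: 0.2
```

>>> arm_command([
  {"travel": [0.0015, 0, 0], "rot": [0, 0, 0], "claw": 0},
  {"travel": [0.003, 0, 0], "rot": [0, 0, 0], "claw": 0},
  {"travel": [0.0045, 0, 0], "rot": [0, 0, 0], "claw": 0},
  {"travel": [0.006, 0, 0], "rot": [0, 0, 0], "claw": 0},
  {"travel": [0.0075, 0, 0], "rot": [0, 0, 0], "claw": 0},
])

```text
t: 15.4
tcp_pos: [0.5629, -0.1441, 0.0663]
ee_rot: [[-0.997, 0.083, -0.0], [0.083, 0.997, -0.0], [0.0, -0.0, -1.0]]
ft_force: [-0.4, -0.4, -0.7]
gripper_width: -0.0003
gripper_force: 0.1
```

>>> arm_command([
  {"travel": [0.001, 0, 0], "rot": [0, 0, 0], "claw": 0},
  {"travel": [0.002, 0, 0], "rot": [0, 0, 0], "claw": 0},
  {"travel": [0.003, 0, 0], "rot": [0, 0, 0], "claw": 0},
  {"travel": [0.003, 0, 0], "rot": [0, 0, 0], "claw": 0},
  {"travel": [0.003, 0, 0], "rot": [0, 0, 0], "claw": 0},
])

```text
t: 15.9
tcp_pos: [0.56, -0.1438, 0.0663]
ee_rot: [[-0.997, 0.083, -0.0], [0.083, 0.997, 0.0], [0.0, 0.0, -1.0]]
ft_force: [0.5, 0.5, -0.1]
gripper_width: -0.0005
gripper_force: 0.0
```

>>> arm_command([
  {"travel": [0.001, 0, 0], "rot": [0, 0, 0], "claw": 0},
  {"travel": [0.002, 0, 0], "rot": [0, 0, 0], "claw": 0},
  {"travel": [0.003, 0, 0], "rot": [0, 0, 0], "claw": 0},
  {"travel": [0.003, 0, 0], "rot": [0, 0, 0], "claw": 0},
  {"travel": [0.003, 0, 0], "rot": [0, 0, 0], "claw": 0},
])

```text
t: 16.4
tcp_pos: [0.5574, -0.1436, 0.0664]
ee_rot: [[-0.997, 0.083, 0.001], [0.083, 0.997, -0.0], [-0.001, -0.0, -1.0]]
ft_force: [4.5, -0.6, -1.3]
gripper_width: -0.0
gripper_force: 2.1
```

Run:
```python
from h import *
o=ctrl.get_obs();print(o['tcp_pos'],o['ft_force'])
p,d,M,K=snap('wrist','w7.png');P=cloud(d,M,K)
ux=np.array([-.0835,-.9965,0]);uy=np.array([.9965,-.0835,0])
X=P@ux;Y=P@uy;Z=P[...,2]
for y in np.arange(.46,.62,.006):
    m=(abs(X-.0965)<.018)&(abs(Y-y)<.003)&(Z>.045)&(Z<.1)
    if m.sum(): print(round(y,3),m.sum(),np.percentile(Z[m],98).round(4),np.percentile(X[m],[2,98]).round(4))
```

```text
[ 0.55740893 -0.14361409  0.06641865] [ 4.50579848 -0.56359394 -1.31969789]
0.466 233 0.0691 [0.0913 0.0995]
0.472 745 0.079 [0.0837 0.114 ]
0.478 2278 0.0792 [0.0832 0.1139]
0.484 2287 0.0819 [0.0815 0.1138]
0.49 2473 0.0829 [0.0791 0.1138]
0.496 2376 0.0829 [0.0792 0.1137]
0.502 2186 0.083 [0.0792 0.1138]
0.508 1504 0.0794 [0.0835 0.114 ]
0.514 1737 0.079 [0.0834 0.1139]
0.52 1454 0.079 [0.0831 0.1136]
0.526 1283 0.0787 [0.0833 0.1092]
0.532 1212 0.0788 [0.0831 0.1089]
0.538 1226 0.0786 [0.0827 0.1131]
0.544 963 0.0776 [0.0831 0.113 ]
0.55 1223 0.0921 [0.084  0.1075]
0.556 3008 0.0996 [0.0806 0.1112]
0.562 474 0.0935 [0.0794 0.1137]
0.568 391 0.0943 [0.0931 0.1009]
0.574 357 0.097 [0.093  0.1011]
0.58 5 0.0919 [0.0949 0.0992]
```

The nose now shows beyond the plain ear. I press on until the head is firmly seated.

>>> arm_command([
  {"travel": [0.001, 0, 0], "rot": [0, 0, 0], "claw": 0},
  {"travel": [0.0015, 0, 0], "rot": [0, 0, 0], "claw": 0},
  {"travel": [0.002, 0, 0], "rot": [0, 0, 0], "claw": 0},
  {"travel": [0.002, 0, 0], "rot": [0, 0, 0], "claw": 0},
  {"travel": [0.002, 0, 0], "rot": [0, 0, 0], "claw": 0},
])

```text
t: 16.95
tcp_pos: [0.5573, -0.1436, 0.0668]
ee_rot: [[-0.997, 0.082, 0.004], [0.082, 0.997, -0.0], [-0.004, -0.0, -1.0]]
ft_force: [17.3, -0.6, -9.2]
gripper_width: 0.0002
gripper_force: 8.6
```

Hard stop at 17 N, so the head is against the ear. I back off, rise and take one last look.

>>> arm_command([
  {"travel": [-0.005, 0, 0], "rot": [0, 0, 0], "claw": 0},
  {"travel": [-0.02, 0, 0], "rot": [0, 0, 0], "claw": 0},
  {"travel": [-0.04, 0, 0], "rot": [0, 0, 0], "claw": 0},
  {"travel": [-0.04, 0, -0.04], "rot": [0, 0, 0], "claw": 0},
  {"travel": [-0.04, 0, -0.08], "rot": [0, 0, 0], "claw": 0},
])

```text
t: 17.45
tcp_pos: [0.594, -0.1464, 0.146]
ee_rot: [[-0.997, 0.083, -0.004], [0.083, 0.997, 0.001], [0.004, 0.001, -1.0]]
ft_force: [1.3, -0.8, -0.1]
gripper_width: -0.0
gripper_force: 0.0
```

>>> arm_command([
  {"travel": [0, 0, -0.04], "rot": [0, 0, 0], "claw": 0},
  {"travel": [0, 0, -0.08], "rot": [0, 0, 0], "claw": 0},
  {"travel": [0, 0, -0.1], "rot": [0, 0, 0], "claw": 0},
  {"travel": [0, 0, -0.1], "rot": [0, 0, 0], "claw": 0},
  {"travel": [0, 0, -0.1], "rot": [0, 0, 0], "claw": 0},
])

```text
t: 17.95
tcp_pos: [0.5948, -0.1467, 0.2459]
ee_rot: [[-0.997, 0.083, -0.001], [0.083, 0.997, 0.0], [0.001, 0.0, -1.0]]
ft_force: [-1.0, -0.9, -0.5]
gripper_width: 0.0
gripper_force: 0.0
```

Run:
```python
from h import *
p,d,M,K=snap('wrist'); cv2.imwrite('pics/w8.png',cv2.resize(p[:260,160:520],None,fx=2,fy=2)[:,:,::-1]); P=cloud(d,M,K)
ux=np.array([-.0835,-.9965,0]);uy=np.array([.9965,-.0835,0])
X=P@ux;Y=P@uy;Z=P[...,2]
m=(abs(X-.0965)<.012)&(Z>.045)&(Z<.09); print(np.percentile(Y[m],[.5,99.5]))
```

```text
[0.4504693  0.55396746]
```

View pics/w8.png

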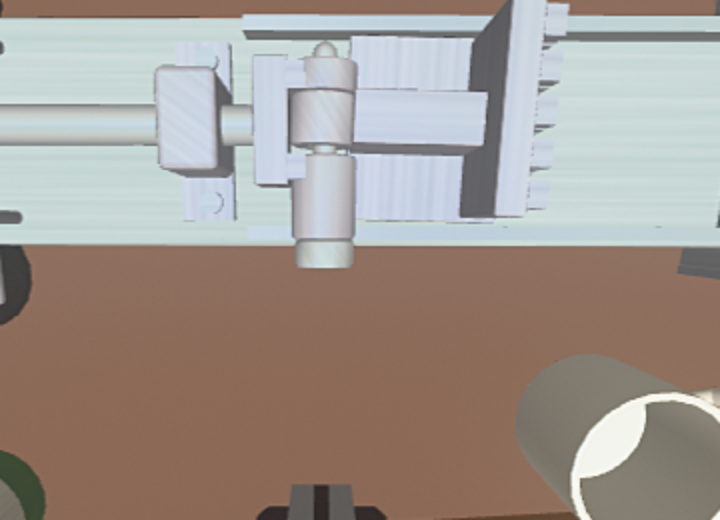

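The head at crop (325,253) is flush on the long ear, the shank passes through the eye, and the nose shows beyond the plain ear at (325,50). I hand it in.

```bash
python3 -c "
from station import sign_off
print(sign_off())"
```

```text
the job is handed in; nothing more can be done
None
```

The chipper is back together: the pusher's eye is in the fork and the pin is home through both ears with its head against the long ear. I handed it in at about 18 s, and none of the other things on the worktop were touched.

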